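# Clamp the water pipe to its bench bracket with a U-bolt

## Task

Take the steel U-bolt out of the wooden block and set it over the grey water pipe at the bracket that has no clamp yet, both legs through the two holes of the bracket plate, feeling for the holes along the pipe. Press it gently but fully home, until its bridge rests flat on the pipe, then let go. The pipe is thin plastic, so do not force anything, and leave the pot, the spanner and the loose pipe socket where they are.

Things in the scene. Friction and masses are not known exactly. Their poses are not given: they have to be found in the camera images.
- line: The fixed grey plastic water pipe, diameter 34, level, on its bench brackets. Origin: on the bench top below the pipe's axis, at the middle of the open bracket; y along the pipe, z up. The pipe with its black end caps runs from y = -115 to +257; axis 77, top 94 above the bench. An equal U-bolt is already fitted at y = +165, its lug reaching 145 above the bench.
- bracket (a point): Middle of the open bracket, at plate-top height (60 above the bench); axes as the pipe's. The pipe lies on a fixed level plate, 94 (x) by 110 (y) by 12 thick, with two 10.5 mm through holes (1 mm chamfer) side by side at x = -24 and +24. Where the plate is bolted along the pipe is not measured: both holes lie at one same y, somewhere from -16 to +16 from this point.
- grips (a point): Point below the bracket's middle, 42 above the bench, at the height of the spring grips, which move with the plate. They pinch each leg lightly from both y sides under its hole: pushing both legs past them takes about 4 to 15 N in all, and they then hold the legs by friction. More than 50 N between the U-bolt and pipe or bracket counts as forcing.
- lug (a point): Centre of the flat lug of the loose steel U-bolt (about 180 g); z up the lug, away from the legs; x from leg to leg. Lug 26 (x) by 10 (y) by 42 tall, to be pinched across its 10 mm. In the block this point is 100 above the bench; with leg tips standing on the bracket plate 156; when home, bridge on the pipe, 124.
- bridge (a point): Middle of the underside of the U-bolt's bridge, 30 below the lug's centre; axes as the lug's. The bridge is 60 (x) by 14 (y) by 10 tall. Two round legs, diameter 8, tips slightly tapered, at x = -24 and +24, reach 66 down from here.
- rack: Fixed wooden block, 100 (x) by 60 (y) by 70 tall, origin at the centre of its underside, with two 12 mm through holes at x = -24 and +24. The loose U-bolt hangs in it, legs down, its bridge resting on the block's top; it lifts straight out.
- pot_mid (a point): Centre of a loose empty black plant pot, 90 across, 85 tall. Leave it alone.
- spanner_grip (a point): Handle of a loose steel spanner lying flat on the bench, about 180 long along its x. Leave it alone.
- socket_mid (a point): Centre of a loose short grey pipe socket standing on end, 52 across, 45 tall. Leave it alone.
Things that resemble listed ones, but are neither listed nor needed, are in the scene too. Leave any blue or green look-alike of the part that bears lug alone.

How it is judged:
By the outcome, as a careful person would: the job done as asked, in the order asked, and still so for the second after the job is handed in, with the robot touching nothing.
It also fails if it takes over 64 s, if anything falls off the work surface, if the arm or the gripper's body presses on something with over 40 N, if the wrist force passes 120 N, or if a joint passes its speed limit or range.

## Robot

A 7-joint arm with a two-finger parallel gripper is mounted at the origin on the work surface. World frame = base frame: x ahead of the robot, y to its left, z up, the work surface at z = 0. Lengths are in m, angles in rad, forces in N, time in s.
With the tool pointing down it reaches from about 0.4 to 0.85 m from the base axis. Payload 4.5 kg.
Tool frame: the origin (TCP) lies midway between the tips of the shut fingers; the grasp point (between the pads) lies 19 mm behind it; z points along the fingers, y is the direction in which the jaws open and shut (so a half turn about z gives the same grasp; the last joint's range is limited). The gripper opens to 88 mm and grips with 3 to 60 N. Pads are 18 mm wide; open, the fingers measure 123 mm over their backs; the gripper's body (75 mm by 187 mm) begins 45 mm behind the grasp point.
Start: joints at [-1.164, 0.689, -0.195, 1.565, 0.157, 0.902, -0.215], TCP at [0.228, 0.582, 0.239] pointing down, gripper open.
Joint ranges: [-3.01, 3.01], [-0.46, 2.08], [-1.47, 1.51], [0.13, 2.56], [-1, 4.14], [0.04, 2.09], [-2.66, 2.66]. Speed limits (rad/s): [2.57, 2.57, 3.14, 3.14, 3.14, 3.14, 3.14].

## Interface

Orientations are given as a unit quaternion [x, y, z, w].
In Python, from plant import get_state, snapshot, finish_job, find_in gives the robot as it stands.
- The arm moves only by the shell command python3 -m creep 'ROWS' [OPENING] [FORCE]. ROWS is JSON, one flat list of numbers, 6 for each row, row after row: the shift along the tool's x, y, z in mm, then the turn, a rotation vector about the tool's x, y, z in degrees. In form: [tx, ty, tz, wx, wy, wz, tx, ty, tz, wx, wy, wz, ...]. A call has 1 to 5 rows; each row shifts and turns the pose as measured when the row begins, along the tool's axes as they then stand; what a row does not reach is not made up. A row lasts 1/12 s, in which the tool goes at most 41.7 mm and 7.16 degrees, less where a joint would pass 70% of its speed; a pose out of reach is approached as far as the arm can. A call is refused whole if a number of a shift passes 41.7 or a number of a turn 7.16, either way. A call with a gripper value outside its range is refused whole. OPENING is the finger opening in mm, from 0 to 88.1, set as the call begins (- or left out, the last holds). The fingers move at their own pace and stop on an object; FORCE is the grip in N (left out, the last holds). Time passes only in rows, so rows that do not move let the fingers close. It gives the time, the measured TCP pose, the force and the opening at its end, in the units of the state.
- get_state(): the state, without advancing time (a new reading comes with each control period).
- snapshot(name): name is "scene" or "top" or "wrist"; returns a dict with "color" (480x640x3 uint8, red, green, blue), "intrinsics" (3x3 intrinsics, pixels), "extrinsics" (4x4, takes a point from world to camera coordinates). Camera axes: x right, y down, z forward; pixel columns grow to the right and rows downward; lengths in m; the calibration is good to about 2 mm. A picture is of the moment at which its call begins. There is no depth.
- finish_job(): hands the job in, once; it reports no verdict.
Trained networks look in the newest picture that a camera, given by its name, has taken for a name from the list of things; names that differ only in an ending like _2 or _b are one class to them, and where a whole thing is asked for, a point or a joint stands for the part that bears it (a point fixed in the world has none). Each returns a list of dicts, best first, with "score" (0 to 1); they miss things now and then, are a little off and sometimes report something else, mostly with a low value. They report only what shows in the picture. A call takes as long as a camera call. They do not tell look-alikes from the thing itself.
- find_in(thing, camera): "xy" ([column, row] in pixels, amid what is visible of it).
The state is a dict: "clock": time; "q": joint angles; "qd": joint speeds; "joint_torque": joint torques, N m; "tool_pos": TCP position; "eef_rot": TCP orientation; "contact_force": force on the tool from outside, world axes, zero at the start; "moment": the same for the moment, N m; "opening": opening from 0.0 (shut) to 1.0 (fully open).
Only numpy, scipy, OpenCV 4.12 (cv2) and the standard library are available. Lean on these libraries where they do the work, as an engineer would, in place of code of your own. Each camera call takes 0.05 s, during which the arm holds its last target.

## Working session

There is one attempt and no reset: what is moved stays moved. The work goes in short steps, Python scripts to look and compute and a shell command to move; the robot and the scene stay as the last step left them, time stands still between calls to the robot, and variables do not carry over. Pictures are saved under pics/ and viewed, and the job is handed in when it is done.

```bash
ls; mkdir -p pics; python3 - <<'E'
from plant import *
import cv2
s=get_state(); print(s)
for n in ["scene","top","wrist"]:
    d=snapshot(n); cv2.imwrite(f"pics/{n}0.png",d["color"][:,:,::-1]); print(n,d["intrinsics"].tolist(),d["extrinsics"].round(4).tolist())
    for t in ["line","bracket","lug","bridge","rack","pot_mid","spanner_grip","socket_mid"]:
        print(n,t,[(r["xy"],round(r["score"],2)) for r in find_in(t,n)][:4])
E
```

```text
pics
{'clock': 0.0, 'q': array([-1.16422793,  0.68992498, -0.19452262,  1.56634624,  0.15729512,
        0.90247309, -0.21509099]), 'qd': array([-1.06603387e-03, -6.48410570e-04, -1.91983166e-03,  8.10045115e-04,
        2.02728059e-05,  1.50575132e-03,  1.29644018e-03]), 'joint_torque': array([-6.59283069e-04, -5.27554786e+01, -1.26711063e+00, -1.53429866e+01,
       -5.26050688e-02,  6.48930567e-03,  1.95938105e-04]), 'tool_pos': array([0.22743514, 0.58148224, 0.23794647]), 'eef_rot': array([ 1.85259044e-01,  9.82689326e-01, -8.74172521e-04, -1.03026663e-04]), 'contact_force': array([0.1855892 , 0.36024501, 0.02505085]), 'moment': array([ 0.00774718,  0.03882224, -0.02037334]), 'opening': 0.9974425777676409}
scene [[574.6183441271635, 0.0, 302.597273449383], [0.0, 574.6183441271635, 241.7415818001685], [0.0, 0.0, 1.0]] [[0.7772, 0.6292, 0.0079, -0.4419], [0.4531, -0.5509, -0.7008, -0.1817], [-0.4366, 0.5483, -0.7133, 1.4923], [0.0, 0.0, 0.0, 1.0]]
scene line [([341.3, 225.6], 0.74)]
scene bracket [([340.5, 229.2], 0.55)]
scene lug [([194.6, 372.4], 0.96), ([160.3, 316.3], 0.58), ([
[... 667 characters left out ...]
34.6, 267.6], 0.48)]
top bridge [([459.0, 265.3], 0.67), ([422.0, 236.8], 0.64), ([435.4, 265.8], 0.61)]
top rack [([429.2, 271.2], 0.61)]
top pot_mid [([152.7, 316.2], 0.59)]
top spanner_grip [([362.7, 175.5], 0.63)]
top socket_mid [([435.1, 184.8], 0.6)]
wrist [[338.3468630333037, 0.0, 314.91821704174413], [0.0, 338.3468630333037, 242.60478066602084], [0.0, 0.0, 1.0]] [[0.3643, 0.9313, 0.0001, -0.6257], [0.8823, -0.3452, 0.3199, -0.0433], [0.2979, -0.1164, -0.9475, 0.3914], [0.0, 0.0, 0.0, 1.0]]
wrist line [([184.1, 452.2], 0.5)]
wrist bracket [([183.3, 452.9], 0.75)]
wrist lug []
wrist bridge []
wrist rack []
wrist pot_mid [([226.3, 365.0], 0.56)]
wrist spanner_grip []
wrist socket_mid []
```

View pics/scene0.png

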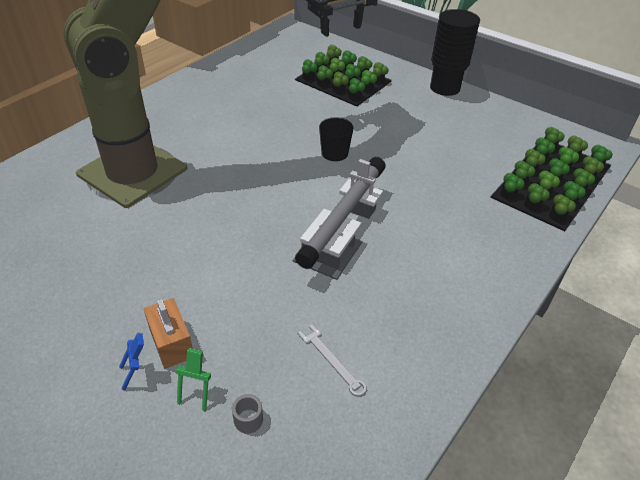

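View pics/top0.png

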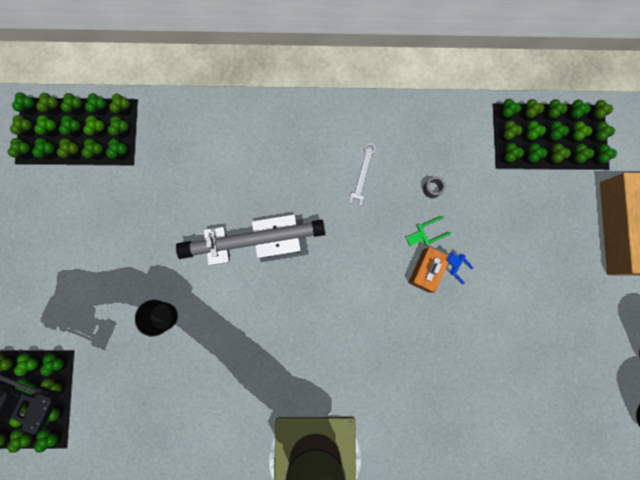

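```bash
python3 - <<'E'
import cv2
a=cv2.imread("pics/scene0.png")[270:440,90:290]; cv2.imwrite("pics/c1.png",cv2.resize(a,None,fx=3.5,fy=3.5,interpolation=cv2.INTER_CUBIC))
a=cv2.imread("pics/top0.png")[200:310,380:500]; cv2.imwrite("pics/c2.png",cv2.resize(a,None,fx=5,fy=5,interpolation=cv2.INTER_CUBIC))
E
```

```text
(no output)
```

View pics/c1.png

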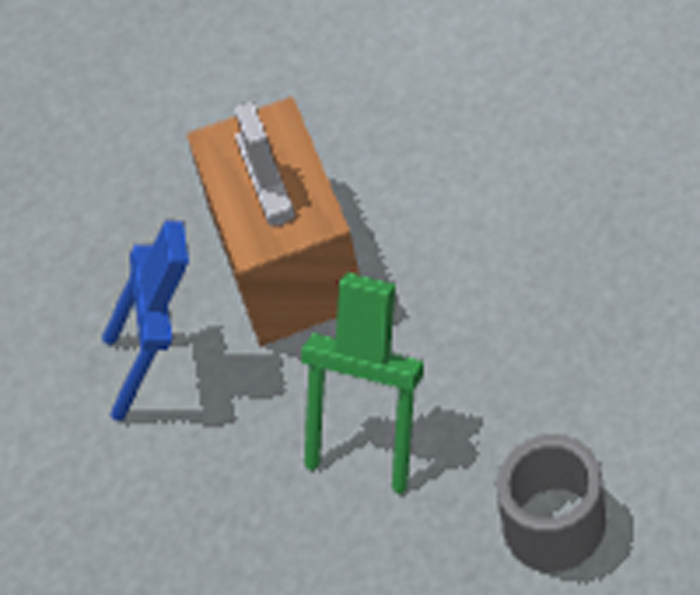

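View pics/c2.png

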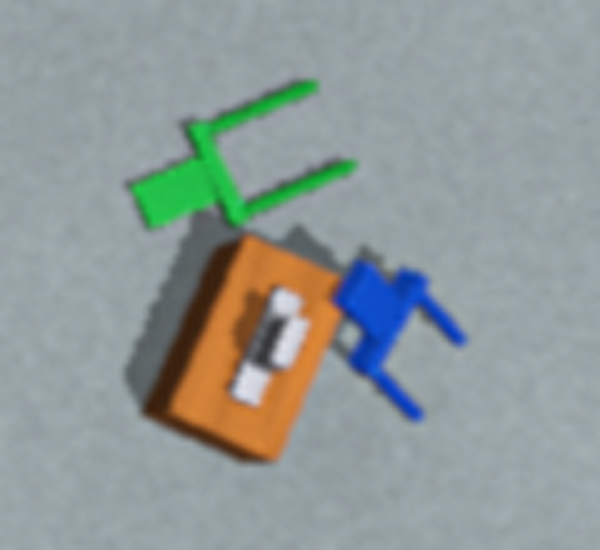

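The steel U-bolt stands in the wooden block (scene ~(165,316), top ~(433,267)). Its blue look-alike is at (133,357) in scene and (459,265) in top, and the green one is at (194,378) and (425,235). Only the uncoloured one is in the block, and the crop confirms that. Next I'll look at the bracket enlarged.

```bash
python3 - <<'E'
import cv2
a=cv2.imread("pics/scene0.png")[150:285,285:395]; cv2.imwrite("pics/c3.png",cv2.resize(a,None,fx=4.4,fy=4.4,interpolation=cv2.INTER_CUBIC))
a=cv2.imread("pics/top0.png")[200:275,170:335]; cv2.imwrite("pics/c4.png",cv2.resize(a,None,fx=4.8,fy=4.8,interpolation=cv2.INTER_CUBIC))
E
```

```text
(no output)
```

View pics/c3.png

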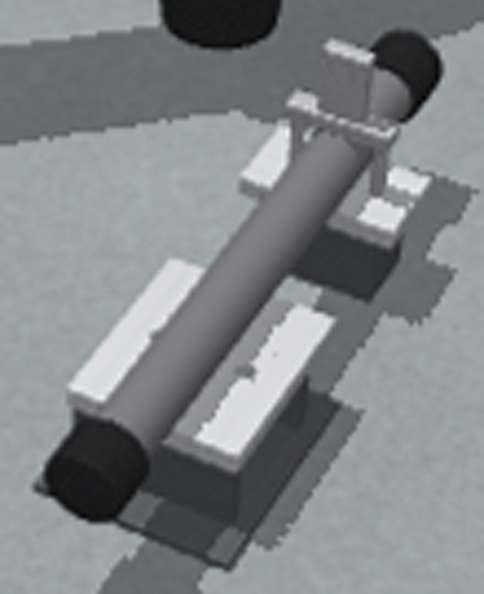

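View pics/c4.png

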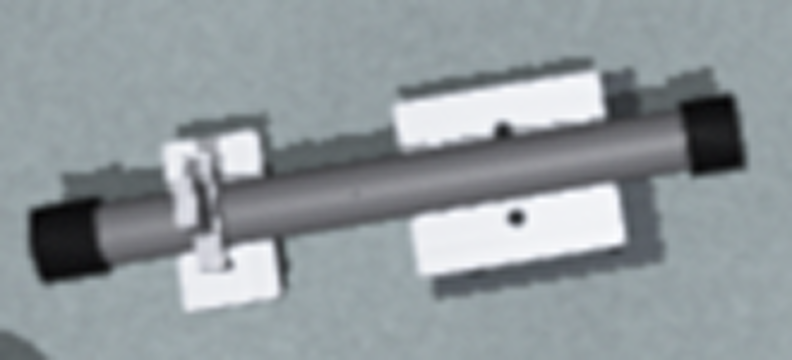

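```bash
cat > h.py <<'E'
import numpy as np
from plant import *
from scipy.spatial.transform import Rotation as R
def bp(d,uv,z):
    K=np.array(d["intrinsics"]);E=np.array(d["extrinsics"]);Rm=E[:3,:3];t=E[:3,3]
    c=-Rm.T@t; r=Rm.T@np.linalg.inv(K)@np.array([uv[0],uv[1],1.])
    return c+r*(z-c[2])/r[2]
def pj(d,P):
    P=np.atleast_2d(P);K=np.array(d["intrinsics"]);E=np.array(d["extrinsics"])
    q=(P@E[:3,:3].T+E[:3,3])@K.T; return q[:,:2]/q[:,2:]
def cr(x,y,ox,oy,s): return (ox+(x+.5)/s-.5, oy+(y+.5)/s-.5)
E
python3 - <<'E'
from h import *
np.set_printoptions(precision=4,suppress=True)
t=snapshot("top"); s=snapshot("scene")
import pickle; pickle.dump({k:{kk:v[kk] for kk in v} for k,v in dict(top=t,scene=s).items()},open("cams.pkl","wb"))
T=lambda x,y,z:bp(t,cr(x,y,170,200,4.8),z)
S=lambda x,y,z:bp(s,cr(x,y,285,150,4.4),z)
print("cam top",-t["extrinsics"][:3,:3].T@t["extrinsics"][:3,3],"scene",-s["extrinsics"][:3,:3].T@s["extrinsics"][:3,3])
pc=np.array([T(*p,.060) for p in[(393,103),(602,70),(625,245),(418,277)]]);print("plate top",pc,pc.mean(0))
sc=np.array([S(*p,.060) for p in[(185,260),(68,392),(238,458),(333,315)]]);print("plate scene",sc,sc.mean(0))
print("holes top",T(503,130,.06),T(516,217,.06)); print("hole scene",S(244,372,.06), S(160,333,.06))
print("caps top",T(35,243,.077),T(740,132,.077))
# block
T2=lambda x,y,z:bp(t,cr(x,y,380,200,5),z)
bc=np.array([T2(*p,.070) for p in[(248,235),(342,275),(275,460),(165,410)]]);print("block",bc,bc.mean(0),np.linalg.norm(np.roll(bc,1,0)-bc,axis=1))
S2=lambda x,y,z:bp(s,cr(x,y,90,270,3.5),z)
bs=np.array([S2(*p,.070) for p in[(188,133),(292,97),(352,234),(238,272)]]);print("blockS",bs,bs.mean(0),np.linalg.norm(np.roll(bs,1,0)-bs,axis=1))
print("bridge ends top", T2(285,300,.08),T2(247,392,.08),"scene far end",S2(280,212,.08))
print("lug top topview", T2(286,340,.121), "scene",S2(250,122,.121))
# green/blue triangulate lug tip
def tri(a,b):
    A=[];B=[]
    for d,uv in((t,a),(s,b)):
        P=d["intrinsics"]@d["extrinsics"][:3]
        for i in(0,1):
            A.append(uv[i]*P[2]-P[i])
    A=np.array(A); return np.linalg.lstsq(A[:,:3],-A[:,3],rcond=None)[0]
g=lambda x,y:cr(x,y,380,200,5)
h=lambda x,y:cr(x,y,90,270,3.5)
print("green lug end",tri(g(140,208),h(367,280)),"blue",tri(g(355,280),h(173,225)))
E
```

```text
cam top [0.4116 0.0122 1.1956] scene [ 1.0774 -0.6402  0.9406]
plate top [[0.6014 0.167  0.06  ]
 [0.6203 0.0549 0.06  ]
 [0.5255 0.0416 0.06  ]
 [0.5077 0.1514 0.06  ]] [0.5637 0.1037 0.06  ]
plate scene [[0.5143 0.1535 0.06  ]
 [0.5283 0.0403 0.06  ]
 [0.6193 0.0575 0.06  ]
 [0.5973 0.1683 0.06  ]] [0.5648 0.1049 0.06  ]
holes top [0.5871 0.1077 0.06  ] [0.5402 0.0999 0.06  ]
hole scene [0.5868 0.1065 0.06  ] [0.5376 0.1021 0.06  ]
caps top [0.5229 0.3495 0.077 ] [ 0.5844 -0.0192  0.077 ]
block [[ 0.5369 -0.2898  0.07  ]
 [ 0.5166 -0.3376  0.07  ]
 [ 0.4225 -0.3003  0.07  ]
 [ 0.4474 -0.245   0.07  ]] [ 0.4809 -0.2932  0.07  ] [0.1001 0.0519 0.1012 0.0607]
blockS [[ 0.421  -0.3003  0.07  ]
 [ 0.4458 -0.2475  0.07  ]
 [ 0.5386 -0.2897  0.07  ]
 [ 0.5107 -0.3429  0.07  ]] [ 0.479  -0.2951  0.07  ] [0.0993 0.0583 0.1019 0.0601]
bridge ends top [ 0.5028 -0.305   0.08  ] [ 0.4563 -0.2844  0.08  ] scene far end [ 0.5057 -0.3078  0.08  ]
lug top topview [ 0.48   -0.2933  0.121 ] scene [ 0.4785 -0.2954  0.121 ]
green lug end [ 0.5404 -0.2691  0.0077] blue [ 0.4976 -0.3492  0.1064]
```

Both cameras agree:
- **Block:** centre about (0.480, -0.294), long axis at about -24.5°.
- **Pipe:** yaw about 9.5°, with origin about (0.5655, 0.094).
- **Plate holes:** middle about (0.5635, 0.104), so y is about +10 along the pipe.
- **Lug top:** consistent with the 121 mm height.

Moving towards the block now, swinging around the base.

```bash
cat >> h.py <<'E'
def delta(pos,yaw_y_deg,tilt=None):
    """print tool-frame shift (mm) and turn (deg) to pose: tool z down, tool y at world angle"""
    s=get_state(); Rc=R.from_quat(s["eef_rot"]); a=np.radians(yaw_y_deg)
    y=np.array([np.cos(a),np.sin(a),0]);z=np.array([0,0,-1.]);x=np.cross(y,z)
    Rt=R.from_matrix(np.c_[x,y,z]); d=Rc.inv().apply(np.array(pos)-s["tool_pos"])*1e3
    w=(Rc.inv()*Rt).as_rotvec(degrees=True)
    yy=Rc.apply([0,1,0])
    print("t%.2f"%s["clock"],"pos",s["tool_pos"].round(4),"yang %.2f"%np.degrees(np.arctan2(yy[1],yy[0])),"tilt",Rc.apply([0,0,1]).round(4),"F",s["contact_force"].round(1),"M",s["moment"].round(2),"op %.1f"%(s["opening"]*88.1))
    print("shift",d.round(1),"turn",w.round(2),"n>=",np.linalg.norm(d)/41.7,np.linalg.norm(w)/7.16)
E
python3 -m creep '[-32,-23,0,0,0,0,-32,-23,0,0,0,0,-32,-23,0,0,0,0,-32,-23,0,0,0,0,-32,-23,0,0,0,0]' 40 10
python3 -m creep '[-32,-23,0,0,0,0,-32,-23,0,0,0,0,-32,-23,0,0,0,0,-32,-23,0,0,0,0,-32,-23,0,0,0,0]'
python3 -c "
from h import *
delta([.5,.15,.238],65.5); delta([.48,-.294,.238],65.5)"
```

```text
clock: 1.87
tool_pos: [0.3295, 0.4229, 0.2372]
eef_rot: [0.175, 0.984, 0.005, -0.004]
contact_force: [1.7, 0.4, 0.1]
opening: 0.64
clock: 2.28
tool_pos: [0.4443, 0.2519, 0.2357]
eef_rot: [0.174, 0.985, 0.006, -0.003]
contact_force: [0.6, 0.1, 0.4]
opening: 0.454
t2.28 pos [0.4443 0.2519 0.2357] yang 69.92 tilt [-0.0029  0.0134 -0.9999] F [0.6 0.1 0.4] M [-0.03 -0.05 -0.  ] op 40.0
shift [-87.3 -76.6  -3.8] turn [ 0.64 -0.45  4.42] n>= 2.786149462408821 0.6274111365593708
t2.28 pos [0.4443 0.2519 0.2357] yang 69.92 tilt [-0.0029  0.0134 -0.9999] F [0.6 0.1 0.4] M [-0.03 -0.05 -0.  ] op 40.0
shift [-220.9 -500.5   -9.7] turn [ 0.64 -0.45  4.42] n>= 13.120318064039228 0.6274111365593708
```

```bash
python3 -m creep '[-25,-33,0,0.6,-0.4,1.5,-20,-36,0,0,0,1.5,-20,-36,0,0,0,1.5,-17,-38,0,0,0,0,-17,-38,0,0,0,0]' 40 10
python3 -m creep '[-16,-38,0,0,0,0,-16,-38,0,0,0,0,-16,-38,0,0,0,0,-16,-38,0,0,0,0,-16,-38,0,0,0,0]'
python3 -c "
from h import *
delta([.48,-.294,.238],65.5)"
```

```text
clock: 2.7
tool_pos: [0.4712, 0.0465, 0.2354]
eef_rot: [0.216, 0.976, 0.003, 0.004]
contact_force: [1.0, 0.6, 0.6]
opening: 0.452
clock: 3.12
tool_pos: [0.4634, -0.1619, 0.2356]
eef_rot: [0.216, 0.976, 0.003, 0.006]
contact_force: [1.2, 0.8, -0.1]
opening: 0.454
t3.12 pos [ 0.4634 -0.1619  0.2356] yang 65.05 tilt [ 0.0133  0.004  -0.9999] F [ 1.2  0.8 -0.1] M [ 0.06 -0.08 -0.02] op 40.0
shift [ -70.8 -112.8   -2.7] turn [ 0.53  0.6  -0.45] n>= 3.1943245943960834 0.12777567042358506
```

```bash
python3 -m creep '[-20,-34,0,0.5,0.6,0,-20,-34,0,0,0,0,-18,-28,0,0,0,0,-10,-14,0,0,0,0,0,0,0,0,0,0]' 40 10
python3 -c "
from h import *
import cv2
delta([.48,-.294,.238],65.5)
d=snapshot('wrist'); cv2.imwrite('pics/w1.png',d['color'][:,:,::-1])
print(find_in('lug','wrist')[:3],pj(d,[[.48,-.294,.121],[.48,-.294,.07]]))
s=get_state();c=-d['extrinsics'][:3,:3].T@d['extrinsics'][:3,3];Rc=R.from_quat(s['eef_rot']);print('cam in tool',Rc.inv().apply(c-s['tool_pos']),'axis',Rc.inv().apply(d['extrinsics'][2,:3]))
"
```

```text
clock: 3.53
tool_pos: [0.4746, -0.3095, 0.236]
eef_rot: [0.224, 0.975, -0.003, 0.001]
contact_force: [0.2, -0.3, 0.2]
opening: 0.454
t3.53 pos [ 0.4746 -0.3095  0.236 ] yang 64.08 tilt [ 2.0e-04 -6.9e-03 -1.0e+00] F [ 0.2 -0.3  0.2] M [-0.07 -0.02  0.  ] op 40.0
shift [ 1.9 16.3 -2.1] turn [-0.35  0.18 -1.42] n>= 0.3964100822004752 0.2056731638684303
[{'xy': [371.3, 269.2], 'score': 0.98}, {'xy': [272.9, 260.8], 'score': 0.88}, {'xy': [330.5, 219.8], 'score': 0.76}] [[335.17498328 235.40942074]
 [332.46182071 219.16936966]]
cam in tool [ 0.08240888 -0.00296598 -0.14580682] axis [-0.32222497 -0.00381026  0.94665545]
```

View pics/w1.png

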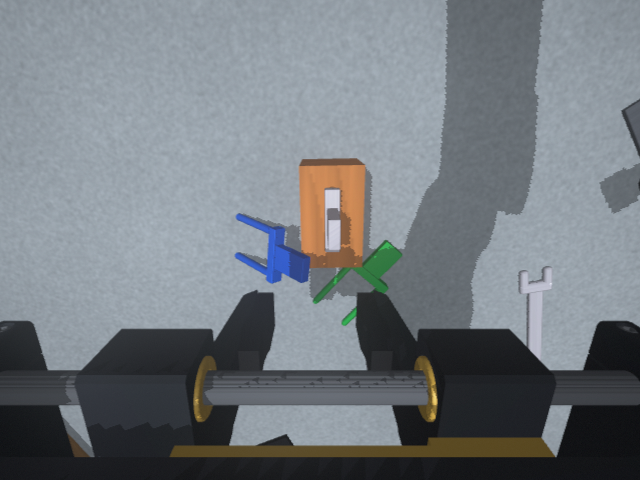

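```bash
python3 - <<'E'
import cv2
a=cv2.imread("pics/w1.png")[140:290,260:420]; cv2.imwrite("pics/c5.png",cv2.resize(a,None,fx=4,fy=4,interpolation=cv2.INTER_CUBIC))
E
```

```text
(no output)
```

View pics/c5.png

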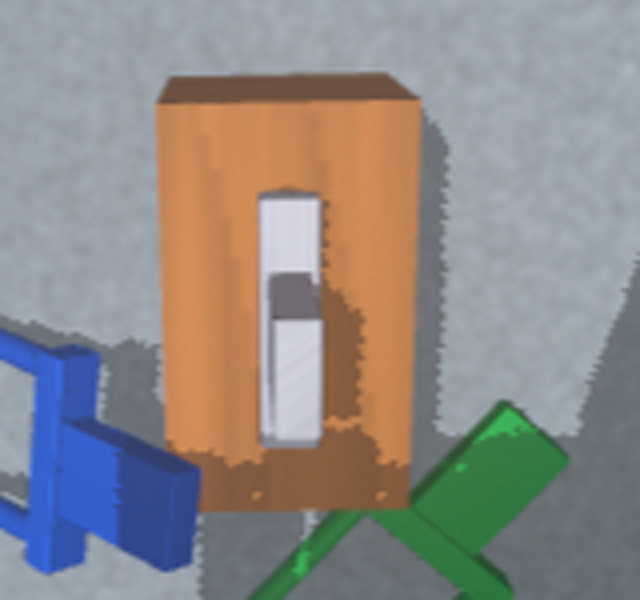

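```bash
python3 - <<'E'
from h import *
d=snapshot('wrist')
f=lambda x,y,z:bp(d,cr(x,y,260,140,4),z)
# block top corners & lug
c=np.array([f(*p,.07) for p in[(158,102),(419,100),(410,508),(167,508)]]);print(c.round(4),c.mean(0))
for a,b in((0,3),(1,2)): v=c[a]-c[b];print(np.degrees(np.arctan2(v[1],v[0])))
l=np.array([f(*p,.121) for p in[(274,318),(322,318),(322,444),(275,441)]]);print(l.round(4),l.mean(0))
for a,b in((0,3),(1,2)): v=l[a]-l[b];print(np.degrees(np.arctan2(v[1],v[0])))
b=np.array([f(*p,.08) for p in[(259,197),(319,197),(322,447),(262,445)]]);print(b.round(4),b.mean(0))
for i,j in((0,3),(1,2)): v=b[i]-b[j];print(np.degrees(np.arctan2(v[1],v[0])))
delta([.4805,-.294,.15],65.5)
E
```

```text
[[ 0.4209 -0.2947  0.07  ]
 [ 0.446  -0.2414  0.07  ]
 [ 0.5368 -0.2823  0.07  ]
 [ 0.5107 -0.337   0.07  ]] [ 0.47860161 -0.28886479  0.07      ]
154.79597846546935
155.749701984344
[[ 0.465  -0.2882  0.121 ]
 [ 0.4691 -0.2796  0.121 ]
 [ 0.4934 -0.2905  0.121 ]
 [ 0.4887 -0.299   0.121 ]] [ 0.4790459  -0.28932058  0.121     ]
155.52496394164834
155.72439677063906
[[ 0.4486 -0.2828  0.08  ]
 [ 0.4544 -0.2707  0.08  ]
 [ 0.5089 -0.2945  0.08  ]
 [ 0.5023 -0.3072  0.08  ]] [ 0.47857096 -0.28879337  0.08      ]
155.56164750592092
156.36925468371487
t3.68 pos [ 0.4749 -0.3027  0.236 ] yang 64.54 tilt [-0.0011 -0.0025 -1.    ] F [0.  0.6 0.2] M [ 0.02  0.01 -0.03] op 40.1
shift [-1.3 10.5 86. ] turn [-0.16  0.   -0.96] n>= 2.07812536317713 0.13613876786488552
```

```bash
python3 -m creep '[-1,9,20,0,0,-0.7,0,0,30,0,0,0,0,0,30,0,0,0,0,0,0,0,0,0,0,0,0,0,0,0]' 30 10
python3 -c "
from h import *
import cv2
delta([.480,-.2943,.084],65.2)
d=snapshot('wrist'); cv2.imwrite('pics/w2.png',d['color'][:,:,::-1])
print(pj(d,[[.48,-.294,.121],[.48,-.294,.07]]))
delta([.480,-.2943,.084],65.2)
"
```

```text
clock: 4.1
tool_pos: [0.4838, -0.2822, 0.1572]
eef_rot: [0.206, 0.979, 0.002, 0.002]
contact_force: [1.0, -0.1, 0.0]
opening: 0.341
t4.10 pos [ 0.4838 -0.2822  0.1572] yang 66.23 tilt [ 0.0044  0.0022 -1.    ] F [ 1.  -0.1  0. ] M [-0.03 -0.03 -0.03] op 30.0
shift [ -1.2 -12.9  73.1] turn [0.22 0.18 1.03] n>= 1.7802962667518216 0.14964023656418776
[[292.77384288 280.87610774]
 [296.81438795 250.9706049 ]]
t4.15 pos [ 0.4837 -0.2818  0.1572] yang 66.25 tilt [ 0.0042  0.0028 -1.    ] F [-0.5  1.   0.5] M [ 0.07 -0.01 -0.03] op 30.2
shift [ -1.5 -13.2  73.2] turn [0.25 0.15 1.05] n>= 1.783941273598173 0.15229960346082227
```

View pics/w2.png

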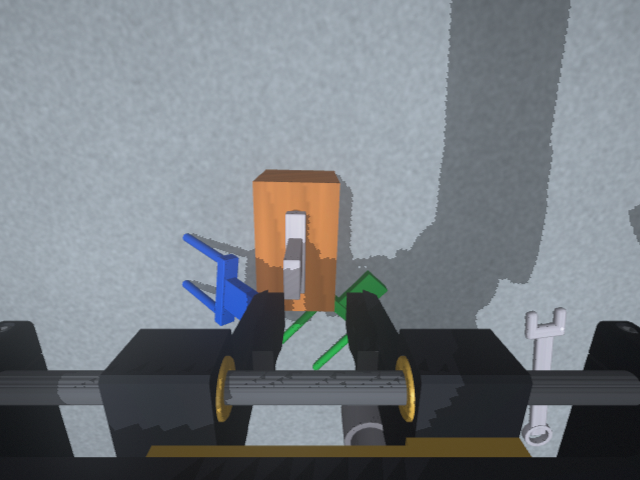

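Wrist picture: the lug's top is at about (292,279), within 2 px of the prediction, so the measured position holds. I'll centre over it, settle, then descend.

```bash
python3 -m creep '[-1,-9,0,0.2,0.1,0.8,0,-4,10,0,0,0,0,0,0,0,0,0,0,0,0,0,0,0]' 30 10
python3 -c "
from h import *
delta([.480,-.2943,.084],65.2)
"
```

```text
clock: 4.48
tool_pos: [0.4817, -0.295, 0.1515]
eef_rot: [0.212, 0.977, -0.001, 0.004]
contact_force: [-0.3, 0.1, 0.7]
opening: 0.346
t4.48 pos [ 0.4817 -0.295   0.1515] yang 65.48 tilt [ 0.0078 -0.0033 -1.    ] F [-0.3  0.1  0.7] M [-0.05 -0.04  0.01] op 30.5
shift [ 2.4 -0.1 67.5] turn [0.01 0.49 0.28] n>= 1.6194573831202377 0.07845467351383002
```

```bash
python3 -m creep '[2,0,20,0,0.4,0.2,0,0,20,0,0,0,0,0,15,0,0,0,0,0,5,0,0,0,0,0,0,0,0,0]' 30 10
python3 -c "
from h import *
delta([.480,-.2943,.084],65.2)
"
```

```text
clock: 4.9
tool_pos: [0.4825, -0.2976, 0.0932]
eef_rot: [0.216, 0.976, -0.001, 0.005]
contact_force: [0.2, 0.6, -0.4]
opening: 0.341
t4.90 pos [ 0.4825 -0.2976  0.0932] yang 65.05 tilt [ 0.0092 -0.005  -0.9999] F [ 0.2  0.6 -0.4] M [ 0.01 -0.06 -0.06] op 30.0
shift [3.8 1.9 9.2] turn [-0.04  0.6  -0.15] n>= 0.2428226728341458 0.0862774067452968
```

```bash
python3 -m creep '[3,2,6,0,0.6,0,1,0,2,0,0.3,0,0,0,0,0,0,0]' 30 10
python3 -c "
from h import *
delta([.480,-.2943,.084],65.2)
"
```

```text
clock: 5.15
tool_pos: [0.4805, -0.2946, 0.0864]
eef_rot: [0.216, 0.976, 0.0, -0.002]
contact_force: [-0.3, 0.9, -0.9]
opening: 0.339
t5.15 pos [ 0.4805 -0.2946  0.0864] yang 65.01 tilt [-0.0039  0.001  -1.    ] F [-0.3  0.9 -0.9] M [-0.02 -0.01 -0.  ] op 29.9
shift [0.6 0.  2.4] turn [-0.04 -0.23 -0.19] n>= 0.05906105511571231 0.04206221981630071
```

```bash
python3 -m creep '[0.5,0,1.5,0,0,0,0,0,0,0,0,0,0,0,0,0,0,0,0,0,0,0,0,0,0,0,0,0,0,0]' 0 40
python3 -m creep '[0,0,0,0,0,0,0,0,0,0,0,0]'
python3 -c "
from h import *
delta([.480,-.2943,.084],65.2)
"
```

```text
clock: 5.57
tool_pos: [0.4808, -0.2949, 0.0863]
eef_rot: [0.216, 0.976, -0.0, -0.001]
contact_force: [-0.4, 0.5, -1.6]
opening: 0.106
clock: 5.73
tool_pos: [0.4804, -0.2947, 0.0861]
eef_rot: [0.216, 0.976, -0.0, -0.001]
contact_force: [0.2, -0.4, -1.9]
opening: 0.111
t5.73 pos [ 0.4804 -0.2947  0.0861] yang 65.00 tilt [-2.4e-03  1.0e-04 -1.0e+00] F [ 0.2 -0.4 -1.9] M [-0.04 -0.01  0.02] op 9.8
shift [0.6 0.2 2.1] turn [-0.05 -0.13 -0.2 ] n>= 0.05311318018117749 0.03420526208960916
```

```bash
python3 -m creep '[0,0,-12,0,0,0,0,0,-20,0,0,0,0,0,-20,0,0,0,0,0,-20,0,0,0,0,0,-20,0,0,0]' - 40
python3 -c "
from h import *
delta([.480,-.2943,.215],65.2)
"
```

```text
clock: 6.15
tool_pos: [0.4791, -0.2939, 0.1765]
eef_rot: [0.216, 0.976, 0.001, -0.005]
contact_force: [0.1, -1.4, -2.4]
opening: 0.115
t6.15 pos [ 0.4791 -0.2939  0.1765] yang 65.04 tilt [-0.0086  0.0039 -1.    ] F [ 0.1 -1.4 -2.4] M [-0.04 -0.05  0.01] op 10.1
shift [ -0.6   0.  -38.5] turn [-0.   -0.54 -0.16] n>= 0.9238344750534749 0.07906145397613841
```

```bash
python3 -m creep '[0,0,-20,0,-0.5,0,0,0,-18,0,0,0,0,0,-8,0,0,0]' 
python3 -c "
from h import *
import cv2
delta([.5635,.104,.222],99.5)
d=snapshot('wrist'); cv2.imwrite('pics/w3.png',d['color'][:,:,::-1])
"
```

```text
clock: 6.4
tool_pos: [0.4796, -0.2941, 0.2264]
eef_rot: [0.216, 0.976, -0.0, 0.001]
contact_force: [0.8, -0.6, -1.9]
opening: 0.11
t6.40 pos [ 0.4796 -0.2941  0.2264] yang 65.04 tilt [ 1.6e-03 -7.0e-04 -1.0e+00] F [ 0.8 -0.6 -1.9] M [-0.02 -0.1   0.02] op 9.7
shift [ 91.9 396.3   4.2] turn [-3.000e-02  1.000e-01 -3.446e+01] n>= 9.756213630377045 4.812275454869206
```

View pics/w3.png

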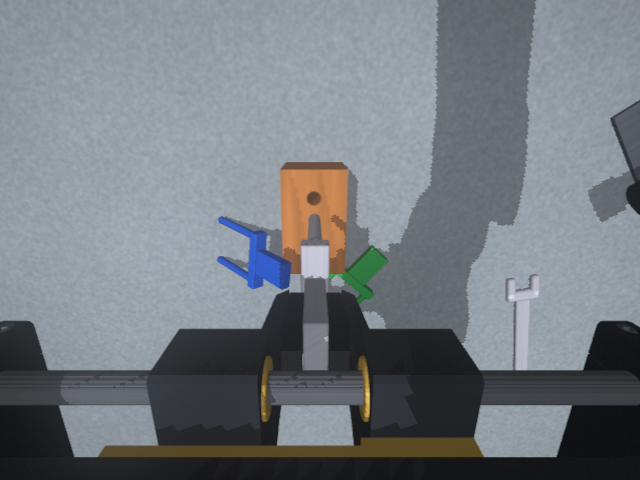

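The U-bolt hangs straight in the jaws, with the visible leg's tip at about (314,218) and the bridge end at (315,258). Both look-alikes are untouched. Carrying it to the bracket now.

```bash
python3 -m creep '[5,20,0,0,0,0,9,38,0,0,0,0,9,38,0,0,0,0,9,38,0,0,0,0,9,38,0,0,0,0]' 
python3 -m creep '[9,38,0,0,0,0,9,38,0,0,0,0,9,38,0,0,0,0,8,30,0,0,0,0,6,16,0,0,0,0]' 
python3 -c "
from h import *
delta([.5635,.104,.222],99.5)
"
```

```text
clock: 6.87
tool_pos: [0.5127, -0.1298, 0.2221]
eef_rot: [0.228, 0.974, -0.005, -0.0]
contact_force: [0.8, 0.4, -3.2]
opening: 0.105
clock: 7.28
tool_pos: [0.5453, 0.0459, 0.2146]
eef_rot: [0.225, 0.974, -0.004, -0.004]
contact_force: [0.1, 0.9, -1.9]
opening: 0.108
t7.28 pos [0.5453 0.0459 0.2146] yang 64.00 tilt [-0.0104 -0.0064 -0.9999] F [ 0.1  0.9 -1.9] M [ 0.01 -0.02 -0.01] op 9.5
shift [ 9.2 60.1 -7.9] turn [ -0.46  -0.55 -35.5 ] n>= 1.4710210304633025 4.959085967574405
```

```bash
python3 -m creep '[4,12,-5,-0.4,-0.5,-7,4,12,-3,0,0,-7,0,8,0,0,0,-7,0,8,0,0,0,-7,0,4,0,0,0,-6]' 
python3 -c "
from h import *
delta([.5635,.104,.222],99.5)
"
```

```text
clock: 7.7
tool_pos: [0.5457, 0.1019, 0.2166]
eef_rot: [-0.08, 0.997, -0.0, -0.004]
contact_force: [-0.6, 0.7, -1.7]
opening: 0.109
t7.70 pos [0.5457 0.1019 0.2166] yang 99.20 tilt [-0.0083 -0.0015 -1.    ] F [-0.6  0.7 -1.7] M [0.04 0.02 0.03] op 9.6
shift [-17.9  -0.8  -5.6] turn [-0.   -0.48 -0.3 ] n>= 0.45003545950192747 0.07972887231315945
```

```bash
python3 -m creep '[-14,-1,-3,0,-0.4,-0.2,-3,0,-2,0,0,0,0,0,0,0,0,0,0,0,0,0,0,0]' 
python3 -c "
from h import *
import cv2
delta([.5635,.104,.222],99.5)
d=snapshot('wrist'); cv2.imwrite('pics/w4.png',d['color'][:,:,::-1])
import pickle;pickle.dump(d,open('w4.pkl','wb'))
cv2.imwrite('pics/c6.png',cv2.resize(d['color'][120:320,200:430,::-1],None,fx=3.4,fy=3,interpolation=cv2.INTER_CUBIC))
d=snapshot('scene'); cv2.imwrite('pics/s4.png',d['color'][:,:,::-1])
d=snapshot('top'); cv2.imwrite('pics/t4.png',d['color'][:,:,::-1])
"
```

```text
clock: 8.03
tool_pos: [0.5597, 0.1049, 0.2169]
eef_rot: [-0.086, 0.996, 0.0, -0.005]
contact_force: [-0.3, 0.3, -2.3]
opening: 0.105
t8.03 pos [0.5597 0.1049 0.2169] yang 99.83 tilt [-1.040e-02 -6.000e-04 -9.999e-01] F [-0.3  0.3 -2.3] M [ 0.05 -0.02 -0.03] op 9.2
shift [-3.6 -1.5 -5.2] turn [ 0.07 -0.59  0.33] n>= 0.15502310310844356 0.09521407309892617
```

View pics/w4.png

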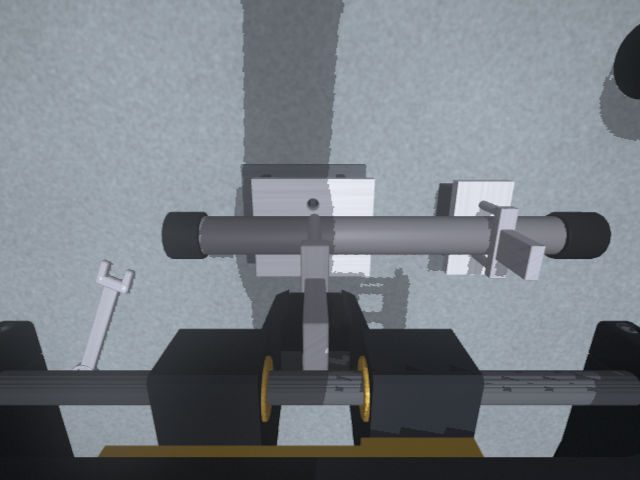

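View pics/c6.png

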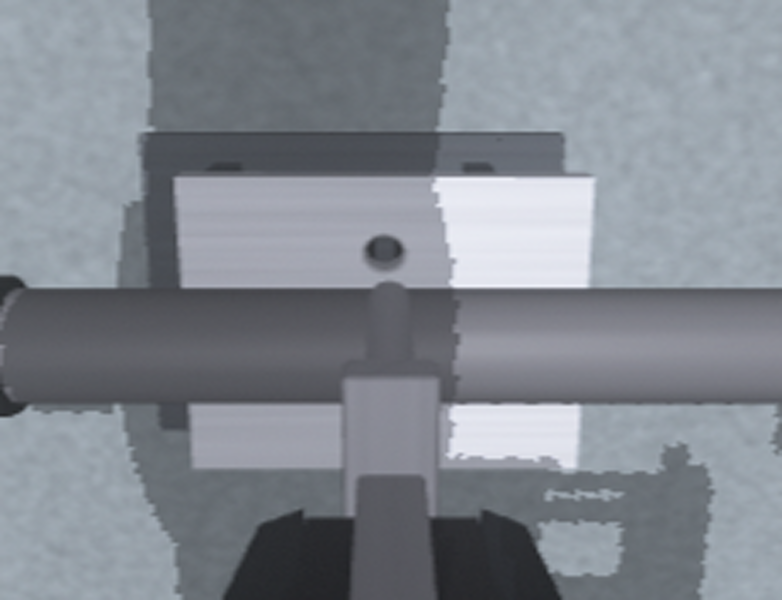

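View pics/s4.png

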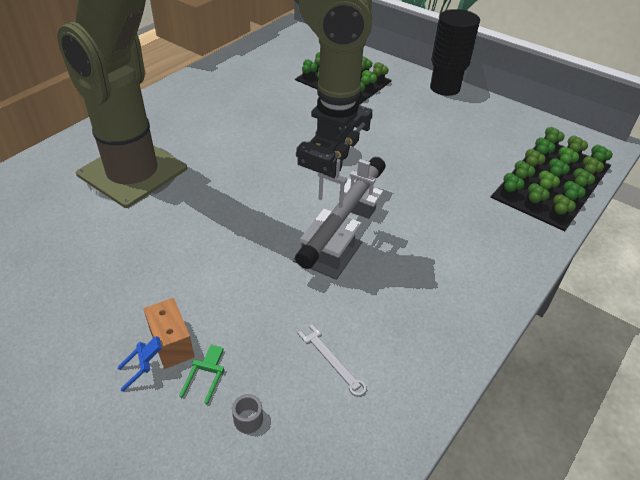

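```bash
python3 - <<'E'
from h import *
import pickle
np.set_printoptions(precision=4,suppress=True)
d=pickle.load(open('w4.pkl','rb'))
f=lambda x,y,z:bp(d,(200+(x+.5)/3.4-.5,120+(y+.5)/3-.5),z)
print("hole",f(384,250,.06))
print("plate far edge corners",f(175,175,.06),f(596,177,.06),"near",f(192,467,.06),f(577,467,.06))
# pipe edges (sides) silhouettes
print("pipe silh",f(300,290,.077),f(300,403,.077), f(600,290,.077),f(600,403,.077))
s=get_state(); Rc=R.from_quat(s["eef_rot"]); p=s["tool_pos"]
print(p, Rc.apply([0,1,0]))
def tool2px(P): return pj(d,Rc.apply(np.array(P))+p)
# tool coords: lug centre z = -0.014 ; tip z=+0.082 ; bridge underside +0.016, top +0.006
print("tip pred centre",tool2px([[.024,0,.082],[.028,0,.082]]),"obs edge",200+389/3.4,120+283/3)
print("bridge end top pred",tool2px([[.030,-.007,.006],[.030,.007,.006]]),"obs",200+343/3.4,120+377/3,200+440/3.4,120+377/3)
print("lug top end pred",tool2px([[.013,-.005,-.035],[.013,.005,-.035]]))
print("lug bottom",tool2px([[.013,-.005,.006],[.013,.005,.006]]),"obs",200+360/3.4,120+475/3,200+425/3.4)
E
```

```text
hole [0.5392 0.1003 0.06  ]
plate far edge corners [0.5263 0.0427 0.06  ] [0.5081 0.1513 0.06  ] near [0.6189 0.0581 0.06  ] [0.6002 0.1669 0.06  ]
pipe silh [0.551  0.0806 0.077 ] [0.5854 0.0857 0.077 ] [0.5379 0.1562 0.077 ] [0.5719 0.1641 0.077 ]
[0.5596 0.1048 0.2173] [-0.1709  0.9853  0.0009]
tip pred centre [[313.4054 219.0406]
 [313.3948 213.4174]] obs edge 314.4117647058824 214.33333333333331
bridge end top pred [[298.0377 247.3769]
 [327.5042 247.362 ]] obs 300.88235294117646 245.66666666666669 329.4117647058823 245.66666666666669
lug top end pred [[298.9852 326.2499]
 [325.5557 326.2347]]
lug bottom [[302.6751 280.0139]
 [323.0344 280.0031]] obs 305.88235294117646 278.33333333333337 325.0
```

```bash
python3 -m creep '[-4,-1,12,0,-0.6,0.3,0,0,12,0,0,0,0,0,0,0,0,0,0,0,0,0,0,0]' 
python3 -c "
from h import *
delta([.5636,.1041,.185],99.55)
"
```

```text
clock: 8.52
tool_pos: [0.563, 0.1036, 0.1933]
eef_rot: [-0.082, 0.997, 0.0, 0.001]
contact_force: [0.9, -0.2, -1.8]
opening: 0.107
t8.52 pos [0.563  0.1036 0.1933] yang 99.43 tilt [ 1.3e-03  1.0e-04 -1.0e+00] F [ 0.9 -0.2 -1.8] M [ 0.03 -0.05  0.01] op 9.4
shift [-0.6  0.4  8.3] turn [-0.    0.08 -0.12] n>= 0.19893540011979152 0.019650755874781597
```

```bash
python3 -m creep '[-0.5,0.4,7,0,0,0,0,0,7,0,0,0,0,0,7,0,0,0,0,0,5,0,0,0,0,0,0,0,0,0]' 
python3 -c "
from h import *
import cv2
delta([.5636,.1041,.143],99.55)
d=snapshot('wrist'); 
cv2.imwrite('pics/c7.png',cv2.resize(d['color'][120:320,200:430,::-1],None,fx=3.4,fy=3,interpolation=cv2.INTER_CUBIC))
d=snapshot('scene'); cv2.imwrite('pics/s5.png',cv2.resize(d['color'][140:280,260:420,::-1],None,fx=4,fy=4,interpolation=cv2.INTER_CUBIC))
delta([.5636,.1041,.143],99.55)
"
```

```text
clock: 8.93
tool_pos: [0.564, 0.1041, 0.1664]
eef_rot: [-0.082, 0.997, 0.0, 0.002]
contact_force: [-0.2, -0.4, -2.1]
opening: 0.107
t8.93 pos [0.564  0.1041 0.1664] yang 99.40 tilt [ 3.3e-03  4.0e-04 -1.0e+00] F [-0.2 -0.4 -2.1] M [0.03 0.04 0.04] op 9.4
shift [ 0.4  0.  23.4] turn [-0.01  0.19 -0.15] n>= 0.5606769420183845 0.033714350113905035
t9.03 pos [0.5644 0.1043 0.1672] yang 99.40 tilt [ 4.4e-03  8.0e-04 -1.0e+00] F [ 1.6  0.3 -2.7] M [ 0.03 -0.   -0.02] op 9.5
shift [ 0.9 -0.1 24.2] turn [ 0.    0.25 -0.15] n>= 0.5804831038996676 0.04127694510894513
```

View pics/c7.png

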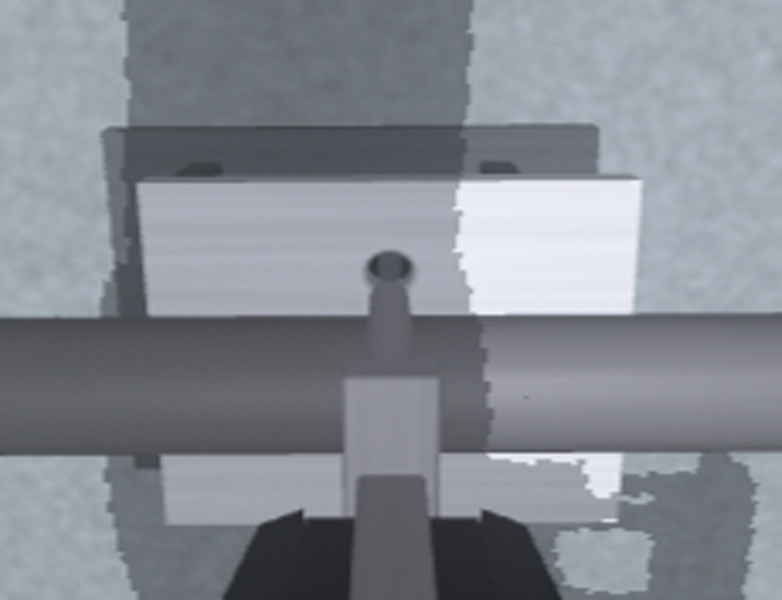

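View pics/s5.png

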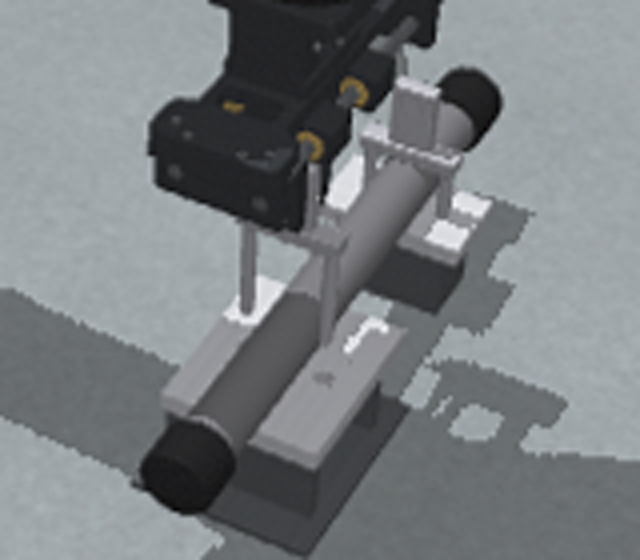

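Wrist view: the leg column (389) lines up with the plate hole (389,266). Scene view: the legs straddle the pipe. Lowering in small steps and watching the force.

```bash
python3 -m creep '[0.8,0,6,0,0.2,-0.1,0,0,6,0,0,0,0,0,5,0,0,0,0,0,0,0,0,0]' 
python3 -c "
from h import *
delta([.5636,.1041,.143],99.55)
"
```

```text
clock: 9.37
tool_pos: [0.5643, 0.1045, 0.1494]
eef_rot: [-0.083, 0.997, 0.0, 0.001]
contact_force: [-0.8, -0.1, -3.6]
opening: 0.107
t9.37 pos [0.5643 0.1045 0.1494] yang 99.50 tilt [ 2.6e-03  9.0e-04 -1.0e+00] F [-0.8 -0.1 -3.6] M [-0.02  0.02 -0.02] op 9.4
shift [ 0.8 -0.2  6.4] turn [ 0.03  0.15 -0.05] n>= 0.15387099134463572 0.022871851171531836
```

```bash
python3 -m creep '[1,0,3,0,0.2,0,0,0,2,0,0,0,0,0,2,0,0,0]' 
python3 -c "
from h import *
delta([.5636,.1041,.141],99.55)
"; python3 -m creep '[0.3,0,1.5,0,0,0,0,0,1.5,0,0,0]' 
python3 -c "
from h import *
delta([.5636,.1041,.141],99.55)
"
```

```text
clock: 9.62
tool_pos: [0.5634, 0.1044, 0.1417]
eef_rot: [-0.083, 0.997, 0.0, -0.001]
contact_force: [-0.2, 0.5, -1.9]
opening: 0.108
t9.62 pos [0.5634 0.1044 0.1417] yang 99.51 tilt [-1.e-03  3.e-04 -1.e+00] F [-0.2  0.5 -1.9] M [ 0.05 -0.01 -0.04] op 9.5
shift [-0.1 -0.3  0.7] turn [ 0.03 -0.06 -0.04] n>= 0.01878902067941759 0.010683326909350532
clock: 9.78
tool_pos: [0.5633, 0.1044, 0.1384]
eef_rot: [-0.083, 0.997, 0.0, -0.0]
contact_force: [0.2, -0.3, -1.6]
opening: 0.107
t9.78 pos [0.5633 0.1044 0.1384] yang 99.50 tilt [-6.e-04  5.e-04 -1.e+00] F [ 0.2 -0.3 -1.6] M [ 0.04 -0.13  0.05] op 9.4
shift [-0.2 -0.3 -2.6] turn [ 0.03 -0.03 -0.05] n>= 0.06345373278339042 0.009257607478752178
```

No contact force and the tips are about 3.5 mm below the plate top, so they seem to be in the holes. Carrying on gently.

```bash
python3 -m creep '[0,0,2,0,0,0,0,0,2,0,0,0]' 
python3 -m creep '[0,0,2,0,0,0,0,0,2,0,0,0]' 
python3 -c "
from h import *
delta([.5633,.1044,.110],99.55)
"
```

```text
clock: 9.95
tool_pos: [0.5636, 0.1044, 0.1343]
eef_rot: [-0.083, 0.997, 0.0, 0.0]
contact_force: [-0.1, 0.3, -1.7]
opening: 0.108
clock: 10.12
tool_pos: [0.5636, 0.1045, 0.1299]
eef_rot: [-0.083, 0.997, 0.0, 0.0]
contact_force: [0.1, -0.3, -2.1]
opening: 0.111
t10.12 pos [0.5636 0.1045 0.1299] yang 99.49 tilt [ 2.e-04  7.e-04 -1.e+00] F [ 0.1 -0.3 -2.1] M [ 0.   -0.02 -0.02] op 9.7
shift [ 0.3 -0.  19.9] turn [ 0.04  0.02 -0.06] n>= 0.47832786828910917 0.00979479927767711
```

```bash
python3 -m creep '[0,0,2,0,0,0,0,0,2,0,0,0]' 
python3 -m creep '[0,0,2,0,0,0,0,0,2,0,0,0]' 
python3 -c "
from h import *
delta([.5633,.1044,.110],99.55)
"
```

```text
clock: 10.28
tool_pos: [0.5636, 0.1045, 0.1255]
eef_rot: [-0.083, 0.997, 0.0, 0.0]
contact_force: [-0.1, -0.1, -2.4]
opening: 0.11
clock: 10.45
tool_pos: [0.564, 0.1044, 0.1217]
eef_rot: [-0.083, 0.997, 0.0, 0.001]
contact_force: [-1.5, 0.6, 4.6]
opening: 0.109
t10.45 pos [0.564  0.1044 0.1217] yang 99.49 tilt [ 1.2e-03  5.0e-04 -1.0e+00] F [-1.5  0.6  4.6] M [-0.09  0.3   0.04] op 9.6
shift [ 0.7  0.1 11.7] turn [ 0.02  0.07 -0.06] n>= 0.2822852471570784 0.013023776896111568
```

Grip resistance has begun at the expected height, with about 6.5 N net.

```bash
python3 -m creep '[0.3,0,2,0,0,0,0,0,2,0,0,0]' 
python3 -m creep '[0,0,2,0,0,0,0,0,2,0,0,0]' 
python3 -c "
from h import *
delta([.5633,.1044,.110],99.55)
"
```

```text
clock: 10.62
tool_pos: [0.5644, 0.1046, 0.1187]
eef_rot: [-0.083, 0.997, 0.0, 0.002]
contact_force: [-1.3, -0.5, 4.4]
opening: 0.108
clock: 10.78
tool_pos: [0.5647, 0.1046, 0.1152]
eef_rot: [-0.083, 0.997, 0.0, 0.002]
contact_force: [-0.6, 0.1, 4.8]
opening: 0.113
t10.78 pos [0.5647 0.1046 0.1152] yang 99.48 tilt [ 4.1e-03  5.0e-04 -1.0e+00] F [-0.6  0.1  4.8] M [-0.14  0.29 -0.  ] op 9.9
shift [1.4 0.  5.2] turn [-0.01  0.23 -0.07] n>= 0.12853718683506413 0.03400180114648358
```

```bash
python3 -m creep '[0.8,0,1.5,0,0.2,0,0.3,0,1.5,0,0.1,0]' 
python3 -c "
from h import *
delta([.5636,.1044,.110],99.55)
"
python3 -m creep '[0.3,0,1.5,0,0.1,0]' 
python3 -c "
from h import *
delta([.5636,.1044,.110],99.55)
"
```

```text
clock: 10.95
tool_pos: [0.5648, 0.1047, 0.1124]
eef_rot: [-0.083, 0.997, 0.0, 0.001]
contact_force: [-0.3, -0.7, 5.1]
opening: 0.108
t10.95 pos [0.5648 0.1047 0.1124] yang 99.49 tilt [ 1.3e-03  2.0e-04 -1.0e+00] F [-0.3 -0.7  5.1] M [-0.09  0.09  0.06] op 9.6
shift [ 1.2 -0.1  2.4] turn [ 0.    0.08 -0.06] n>= 0.06506776485686865 0.01393460903269506
clock: 11.03
tool_pos: [0.5648, 0.1046, 0.111]
eef_rot: [-0.083, 0.997, 0.0, 0.0]
contact_force: [-0.2, -1.2, 4.6]
opening: 0.114
t11.03 pos [0.5648 0.1046 0.111 ] yang 99.48 tilt [ 2.e-04  1.e-04 -1.e+00] F [-0.2 -1.2  4.6] M [-0.18  0.04  0.04] op 10.1
shift [ 1.3 -0.   1. ] turn [ 0.    0.01 -0.07] n>= 0.03799755283045591 0.009839484447560184
```

```bash
python3 -m creep '[0,0,1.2,0,0,0]';python3 -m creep '[0,0,0.8,0,0,0]';python3 -m creep '[0,0,0.8,0,0,0]'
python3 -c "
from h import *
delta([.5636,.1044,.110],99.55)
"
```

```text
clock: 11.12
tool_pos: [0.565, 0.1046, 0.1098]
eef_rot: [-0.083, 0.997, -0.0, 0.0]
contact_force: [-2.9, -1.4, 17.9]
opening: 0.109
clock: 11.2
tool_pos: [0.565, 0.1046, 0.1097]
eef_rot: [-0.082, 0.997, -0.0, 0.0]
contact_force: [-4.6, -1.7, 18.7]
opening: 0.109
clock: 11.28
tool_pos: [0.565, 0.1046, 0.1098]
eef_rot: [-0.082, 0.997, -0.0, 0.0]
contact_force: [-1.9, -1.2, 13.5]
opening: 0.109
t11.28 pos [0.565  0.1046 0.1098] yang 99.46 tilt [ 8.e-04 -7.e-04 -1.e+00] F [-1.9 -1.2 13.5] M [-0.25  0.59 -0.01] op 9.6
shift [ 1.4  0.  -0.2] turn [-0.05  0.04 -0.09] n>= 0.03384611009038165 0.015696554053666736
```

It stopped hard at TCP z 0.1098 against an expected 0.110, with 13–19 N and no further travel. Relaxing, taking a look, then releasing.

```bash
python3 -m creep '[0,0,0,0,0,0,0,0,0,0,0,0]'
python3 -c "
from h import *
import cv2
delta([.5636,.1044,.110],99.55)
d=snapshot('scene'); cv2.imwrite('pics/s6.png',cv2.resize(d['color'][140:280,260:420,::-1],None,fx=4,fy=4,interpolation=cv2.INTER_CUBIC))
d=snapshot('wrist'); cv2.imwrite('pics/w6.png',d['color'][:,:,::-1])
"
```

```text
clock: 11.45
tool_pos: [0.5649, 0.1046, 0.11]
eef_rot: [-0.082, 0.997, -0.0, 0.0]
contact_force: [-0.2, -0.7, 2.4]
opening: 0.109
t11.45 pos [0.5649 0.1046 0.11  ] yang 99.46 tilt [ 9.e-04 -7.e-04 -1.e+00] F [-0.2 -0.7  2.4] M [-0.06 -0.04  0.01] op 9.6
shift [ 1.3 -0.  -0. ] turn [-0.05  0.05 -0.09] n>= 0.03190652029811381 0.015537631859853431
```

View pics/s6.png

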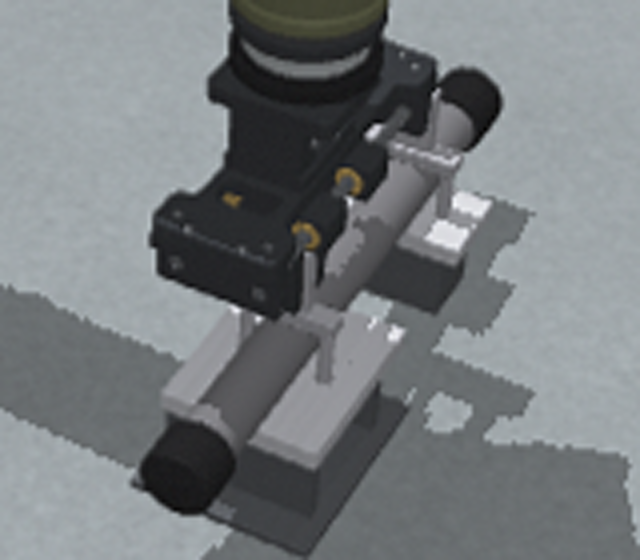

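View pics/w6.png

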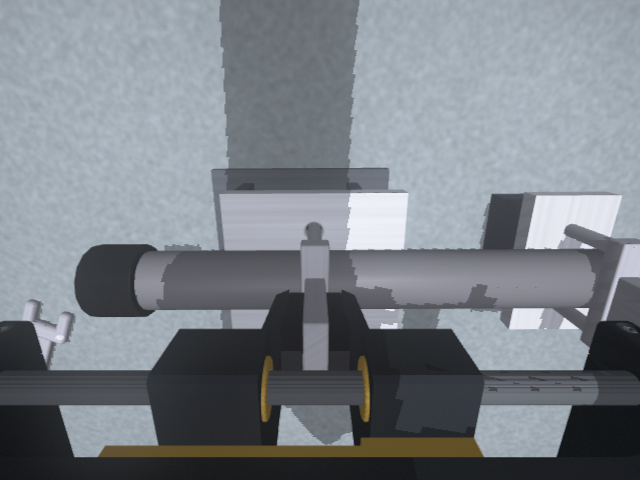

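Both legs sit in the holes, and the visible leg length matches the fitted clamp (about 34 mm from bridge to plate). Releasing.

```bash
python3 -m creep '[0,0,0,0,0,0,0,0,0,0,0,0,0,0,0,0,0,0,0,0,0,0,0,0]' 28 20
python3 -c "
from h import *
delta([.5636,.1044,.110],99.55)
"
python3 -m creep '[0,0,-4,0,0,0,0,0,-8,0,0,0,0,0,-15,0,0,0,0,0,-20,0,0,0,0,0,-25,0,0,0]'
python3 -c "
from h import *
import cv2
delta([.5636,.1044,.110],99.55)
d=snapshot('wrist'); cv2.imwrite('pics/w7.png',d['color'][:,:,::-1])
print(pj(d,[[.5636,.1044,.145],[.5399,.1004,.06]]))
"
```

```text
clock: 11.88
tool_pos: [0.5638, 0.1047, 0.1082]
eef_rot: [-0.082, 0.997, -0.0, -0.001]
contact_force: [-0.0, 0.3, 0.1]
opening: 0.316
t11.88 pos [0.5638 0.1047 0.1082] yang 99.46 tilt [-2.2e-03 -5.0e-04 -1.0e+00] F [-0.   0.3  0.1] M [ 0.04  0.03 -0.02] op 27.8
shift [ 0.2 -0.3 -1.8] turn [-0.01 -0.13 -0.09] n>= 0.04527609560318467 0.021912514624608834
clock: 12.3
tool_pos: [0.56, 0.1039, 0.1786]
eef_rot: [-0.083, 0.997, -0.001, -0.007]
contact_force: [-0.0, -0.2, -0.3]
opening: 0.32
t12.30 pos [0.56   0.1039 0.1786] yang 99.53 tilt [-0.0144 -0.0034 -0.9999] F [-0.  -0.2 -0.3] M [ 0.06 -0.01 -0.03] op 28.2
shift [-4.6 -0.  68.6] turn [-0.05 -0.84 -0.02] n>= 1.6479613615323712 0.11827577046344377
[[313.28459842 286.62761765]
 [313.78621626 213.85220612]]
```

View pics/w7.png

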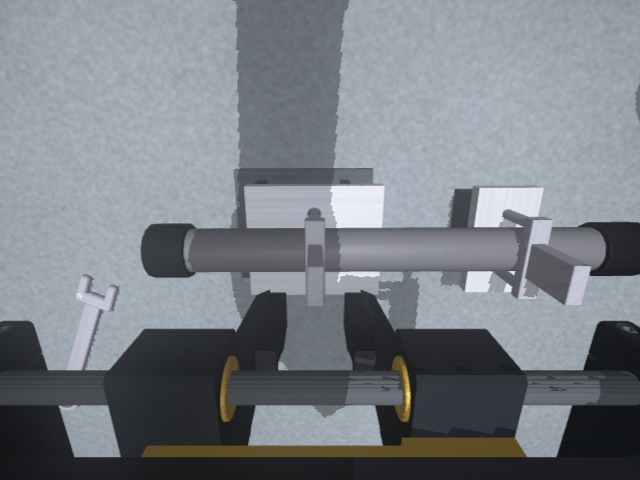

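The U-bolt stays put, with its lug top at about (316,290). Retreating for a clear final check.

```bash
python3 -m creep '[0,0,-30,0,-0.8,0,0,0,-30,0,0,0,0,0,-25,0,0,0,0,-10,-10,0,0,0,10,-35,0,0,0,0]'
python3 -m creep '[20,-35,0,0,0,0,20,-35,0,0,0,0,10,-30,0,0,0,0,0,-15,0,0,0,0,0,0,0,0,0,0]'
python3 -c "
from h import *
import cv2
delta([.5636,.1044,.110],99.55)
d=snapshot('scene'); cv2.imwrite('pics/s8.png',d['color'][:,:,::-1]);cv2.imwrite('pics/s8c.png',cv2.resize(d['color'][150:280,285:395,::-1],None,fx=4.5,fy=4.5,interpolation=cv2.INTER_CUBIC))
d=snapshot('top'); cv2.imwrite('pics/t8.png',d['color'][:,:,::-1]);cv2.imwrite('pics/t8c.png',cv2.resize(d['color'][200:275,170:335,::-1],None,fx=4.8,fy=4.8,interpolation=cv2.INTER_CUBIC))
"
```

```text
clock: 12.77
tool_pos: [0.5612, 0.0682, 0.2891]
eef_rot: [-0.089, 0.996, 0.005, 0.009]
contact_force: [1.6, 0.9, -0.2]
opening: 0.32
clock: 13.18
tool_pos: [0.5309, -0.0649, 0.2921]
eef_rot: [-0.087, 0.996, 0.002, 0.012]
contact_force: [1.0, 0.4, 0.2]
opening: 0.316
t13.18 pos [ 0.5309 -0.0649  0.2921] yang 99.94 tilt [ 0.0243  0.0061 -0.9997] F [1.  0.4 0.2] M [ 0.09  0.05 -0.04] op 27.8
shift [-56.9 160.8 183.8] turn [0.11 1.43 0.39] n>= 6.013778291750485 0.20739103276550463
```

View pics/s8c.png

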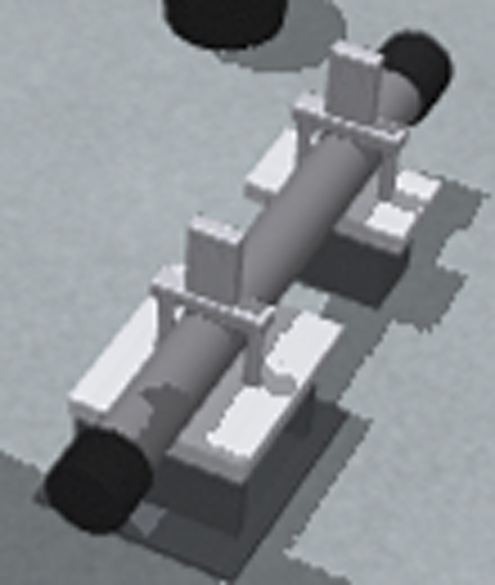

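View pics/t8c.png

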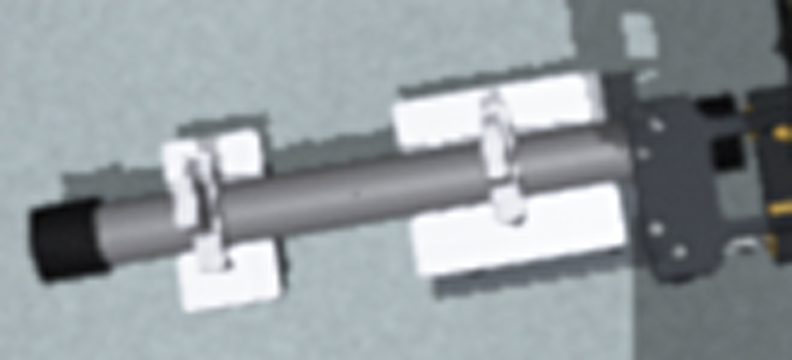

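View pics/s8.png

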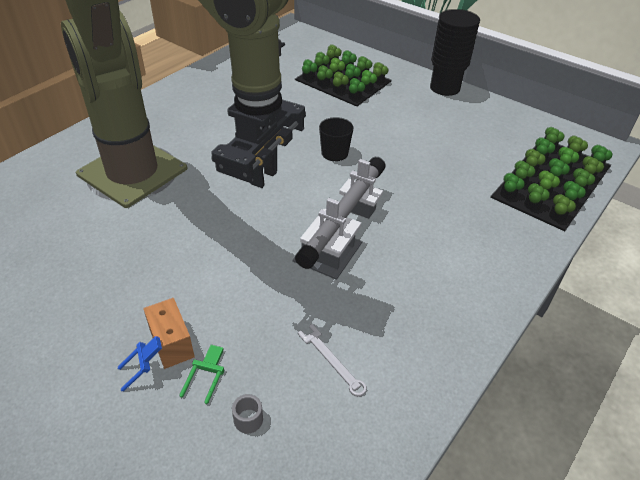

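```bash
python3 - <<'E'
from h import *
d=snapshot('scene')
print("obs lug top",285+216/4.5,150+229/4.5)
for z in(.145,.150,.155):print(z,pj(d,[[.5636,.1044,z]]))
print("fitted obs",285+357/4.5,150+53/4.5)
y=.165-.010;c=np.array([.5636-.1645*y,.1044+.9864*y,.145]);print(pj(d,c))
delta([.56,.1,.3],99.5)
E
```

```text
obs lug top 333.0 200.88888888888889
0.145 [[332.72659278 200.83069392]]
0.15 [[332.83533165 199.02583309]]
0.155 [[332.94472072 197.21018012]]
fitted obs 364.3333333333333 161.77777777777777
[[364.41109745 161.32794368]]
t13.33 pos [ 0.5314 -0.0589  0.292 ] yang 100.38 tilt [ 0.0246  0.01   -0.9996] F [0.6 0.2 0.8] M [ 0.05  0.06 -0.  ] op 28.1
shift [-56.9 151.2  -5.7] turn [0.32 1.49 0.88] n>= 3.875939780617361 0.24518166468322034
```

The lug top reads 145 mm, matching "home" and level with the fitted clamp. The gripper is clear, so I'm handing in.

```bash
python3 -c "
from plant import *
print(finish_job())"
```

```text
the job is handed in; nothing more can be done
None
```

The steel U-bolt is out of the wooden block and set over the pipe at the open bracket. Both legs are through the plate holes and the bridge rests on the pipe. I then let go, drew the gripper clear and handed the job in at about 13.3 s.

- **Finding the holes:** they lay about +10 mm along the pipe. I lined the legs up with them by camera and watched the force on the way down. The legs went straight in, so I did not have to search along the pipe.
- **Pressing home:** the spring grips took about 6.5 N. The U-bolt stopped 0.2 mm from its expected home height; the wrist force there peaked near 19 N and it moved no further.
- **Last checks:** from the scene camera the lug top is at 145 mm, within about 0.2 px of where it should be and level with the clamp already fitted. The U-bolt stands upright and the gripper touches nothing.
- **Other objects:** the spanner and socket look unmoved and nothing came near the pot. I compared pictures by eye and did not re-measure their positions.
- **What disagreed:** the blue and green look-alikes stood upright in the first picture and were lying down about half a second later, before the arm had moved. The blue one leans on the block; I did not touch either. The wrist camera was about 1 mm off the arm's own reading, which made no difference.

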